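# Put a jar back in the spice rack and close up its sliding keeper

### The arm

A 6-joint arm with a two-finger parallel gripper is mounted at the origin on a cart in front of the work surface, level with it; the furniture and walls round the work are solid. World frame = base frame: x ahead of the robot, y to its left, z up, the work surface at z = 0. Lengths are in m, angles in rad, forces in N, time in s.
With the tool pointing down it reaches from about 0.25 to 0.775 m from the base axis. Payload 4 kg.
Tool frame: the origin (TCP) lies where the fingers leave the gripper's body, on its centre line; the fingertips stand 97 mm ahead of it and the grasp point (between the pads) lies 78 mm ahead of it; z points along the fingers, y is the line along which they close (so a half turn about z gives the same grasp; the last joint's range is limited). The gripper opens to 94 mm and grips with 3 to 60 N. Pads are 16 mm wide; open, the fingers measure 119 mm over their backs; the gripper's body (75 mm by 177 mm) begins 78 mm behind the grasp point.
Start: joints at [-1.402, 0.087, 1.371, -0, 1.684, -0.103], TCP at [0.148, -0.53, 0.303] pointing down, gripper open.
Joint ranges: [-3.1, 3.1], [-0.76, 2.03], [0.27, 2.55], [-1.08, 4.22], [0.17, 2.65], [-2.57, 2.57]. Speed limits (rad/s): [2.79, 2.79, 3.14, 3.14, 3.14, 3.14].

### API

Orientations are given as [roll, pitch, yaw] about the fixed x, y, z axes, in that order (R = Rz(yaw) Ry(pitch) Rx(roll)).
In Python, from bench import robot, eyes gives the robot as it stands. The module is installed in compiled form; this text tells all that it offers.
- The arm moves only by the tool carry_out, never from a script. Its argument "deltas" is a list of rows, each an object of numbers: "dx", "dy", "dz": the shift along the tool's x, y, z each as a share of 0.02 m, from -1 to 1; "wx", "wy", "wz": the turn, a rotation vector about the tool's x, y, z each as a share of 0.12 rad, from -1 to 1; "gripper": the closure in counts, from 0 (fully open) to 255 (shut). In form: [{"dx": .., "dy": .., "dz": .., "wx": .., "wy": .., "wz": .., "gripper": ..}, ...]. A call has 1 to 20 rows; each row shifts and turns the commanded pose from where the row before left it, along the tool's axes as they then stand; what a row does not reach is not made up. A row lasts 1/12 s, in which the tool goes at most 41.7 mm and 7.16 degrees, less where a joint would pass 70% of its speed; a pose out of reach is approached as far as the arm can. A call with a number of a shift or a turn outside -1 to 1 is refused whole. A call with a gripper value outside its range is refused whole. The fingers move at their own pace and stop on an object; the grip force is fixed at half the most. Time passes only in rows, so rows that do not move let the fingers close. It gives the time, the measured TCP pose, the force, the opening and the grip force at its end, in the units of the state.
- robot.get_obs(): the state, without advancing time (a new reading comes with each control period).
- eyes.snapshot(name): name is "scene" or "top" or "wrist"; returns the picture (400x640x3 uint8, red, green, blue); there is no depth.
- eyes.get_calibration(name): a dict with "fovy" (degrees; the focal length in pixels is half the picture's height over the tangent of half this angle, whatever the lens; pixels are square), "cx", "cy" (the principal point, pixels), "R" (3x3) and "t" (3): a world point X has camera coordinates R X + t. Camera axes: x right, y down, z forward; pixel columns grow to the right and rows downward; lengths in m; the calibration is good to about 2 mm. The wrist camera is an equidistant fisheye: a pixel r from the principal point sees the ray r / f radians off the axis. A picture is of the moment at which its call begins: read the wrist's pose just before it. get_calibration takes no time and is no camera call; for the wrist camera it gives the pose at the moment of the call.
- robot.close_job(): hands the job in; it is judged then, once.
The state is a dict: "time": time; "joint_positions": joint angles; "qvel": joint speeds; "joint_torque": joint torques, N m; "tool_pos": TCP position; "ee_rot": TCP orientation; "wrist_force": force on the tool from outside, world axes, zero at the start; "wrist_torque": the same for the moment, N m; "width": finger opening in m; "finger_force": force on a finger pad.
Only numpy, scipy, OpenCV 4.12 (cv2) and the standard library are available. Lean on these libraries where they do the work, as an engineer would, in place of code of your own. Each camera call takes 0.05 s, during which the arm holds its last target. There are 200 camera calls.

### The job

Put the loose green-capped spice jar back into the rack: squeeze the keeper's red release lever against its black grip and slide the keeper back to make room, let go, and stand the jar upright in the gap next to the others. Then squeeze the lever again, push the keeper up gently until the whole row is closed up against the end stop and the keeper's sprung plate is felt to be pushed most of the way in, and let go so that it locks in a notch with the plate still pressing on the jars. Never drag the keeper while its latch is in a notch, do not press hard on the glass, and leave the other things on the worktop where they are.

Things in the scene. Friction and masses are not known exactly. Their poses are not given: they have to be found in the camera images.
- rack: Spice rack fixed to the worktop: wooden base 106 x 380 x 8 mm, two aluminium rails along it, 54 mm apart inside, tops at 34 mm. Origin: under the base's centre at worktop level; y runs along the rails to the aluminium end stop (clamped, not always at the same place), x across them away from the robot, z up. Jars stand on the base in a row from the end stop towards -y, where the keeper closes the row.
- grip (a point): Where to squeeze the black keeper that slides on the rails: the middle between its two upright finger faces when fully squeezed, 95 mm above the worktop (their tops: 112 mm). Axes as the rack's. Pinch across the rails (along x). The fixed black grip's outer face lies 15 mm towards +x and is 34 mm long. The press plate's front is 42 mm towards +y, the keeper's back 23 mm towards -y.
- lever_face (a point): Middle of the finger face of the red release lever, on the keeper's near side, at 95 mm height; 31 mm long. From the grip point it lies 23 mm towards -x when free and 15 mm when fully squeezed, where it meets its stop: the pinch is 38 mm wide free, 30 mm squeezed.
- keeper (a joint): Keeper along the rails, m: 0 = nearest the end stop, 0.126 = fully drawn back (rack's -y). Starts locked, at 0.042. Notches every 6 mm from 0. Lever squeezed, it slides with 0.5 N of friction and 0.6 N more per 10 mm/s; tooth in a notch, it is locked both ways. Let go between notches with the plate pressed, the plate's spring pushes it back (up to 9 mm) until the tooth drops in.
- press_plate: The keeper's sprung front plate, rubber on aluminium, 47 mm wide, 12 to 64 mm above the worktop. Origin at worktop level, 2 mm behind its front; out, it lies 40 mm from the grip point towards +y. Pushed by the jars it gives at most 14 mm: 1.5 N when it starts to give, 0.6 N more per mm (10 N), then hard. The jars glide on the smooth base: shoving the loose row along takes about 1 N.
- loose_jar_mid (a point): Centre (53 mm above its foot) of the loose spice jar: glass, green cap, 46 mm across, 106 mm tall, about 0.11 kg, standing on the worktop to the right of the rack.
- jar_blue_mid (a point): Centre of the jar in the row with a green cap and dark blue label: 46 mm across, 106 mm tall. It and the next two stand in the row in any order, with a few mm of play between them and up to 26 mm before the end stop.
- jar_brown_mid (a point): Centre of the jar in the row with a dark brown cap: 41 mm across, 105 mm tall.
- shaker_mid (a point): Centre of the glass shaker with a grey top in the row: 44 mm across, 90 mm tall.
- can_left: Bystander: the loose one of two orange drink cans, 66 mm across, 114 mm tall, behind the work.
- lever (a joint): Angle of the red release lever in rad: 0 = free, its tooth (at the bottom, near side) fully in a notch of the strip on the near rail; about 0.11 = tooth resting on top between two notches; 0.17 = fully squeezed, tooth clear by 1 mm. A spring returns it; squeezing takes 2 N at first, 5 N at the end.
Mind the look-alikes: they are no part of the job. What is shaped like the part that bears shaker_mid but pink is not meant.

How it is judged:
By the outcome, as a careful person would: the job done as asked, in the order asked, and still so for the second after the job is handed in, with the robot touching nothing.
It also fails if it takes over 62 s, if anything falls off the work surface, if the arm or the gripper's body presses on something with over 40 N, if the wrist force passes 120 N, or if a joint passes its speed limit or range.

## Working session

There is one attempt and no reset: what is moved stays moved. The work goes in short steps, Python scripts to look and compute and a tool call to move; the robot and the scene stay as the last step left them, time stands still between calls to the robot, and variables do not carry over. Pictures are saved under pics/ and viewed, at most 10 in all, crops included, and the job is handed in when it is done.

Besides the shell and the picture viewer there is one more tool, called as name(argument=value, ...), one argument or row to a line, values as JSON. carry_out: Moves the arm, as the interface text tells. Shift numbers are shares of 0.02 m and turn numbers shares of 0.12 rad, none past 1 either way. Its arguments: {"type":"object","properties":{"deltas":{"type":"array","items":{"type":"object","properties":{"dx":{"type":"number"},"dy":{"type":"number"},"dz":{"type":"number"},"wx":{"type":"number"},"wy":{"type":"number"},"wz":{"type":"number"},"gripper":{"type":"number"}}}}},"required":["deltas"]}

```bash
mkdir -p pics; cat > h.py <<'E'
import numpy as np, cv2
from bench import robot, eyes
def cal(n):
    c=eyes.get_calibration(n); f=200/np.tan(np.radians(c['fovy'])/2)
    return f,c['cx'],c['cy'],np.array(c['R']),np.array(c['t'])
def ray(n,u,v,c=None):
    f,cx,cy,R,t=c or cal(n)
    a,b=(u-cx)/f,(v-cy)/f
    if n=='wrist':
        r=np.hypot(a,b); d=np.array([np.sin(r)*a/max(r,1e-9),np.sin(r)*b/max(r,1e-9),np.cos(r)])
    else: d=np.array([a,b,1.])
    return -R.T@t, R.T@d/np.linalg.norm(d)
def onz(n,u,v,z,c=None):
    o,d=ray(n,u,v,c); return o+d*(z-o[2])/d[2]
def proj(n,X,c=None):
    f,cx,cy,R,t=c or cal(n); p=R@np.array(X)+t
    if n=='wrist':
        r=np.hypot(p[0],p[1]); th=np.arctan2(r,p[2]); return np.array([cx+f*th*p[0]/r,cy+f*th*p[1]/r])
    return np.array([cx+f*p[0]/p[2],cy+f*p[1]/p[2]])
def save(n,fn):
    im=eyes.snapshot(n); cv2.imwrite('pics/'+fn,im[:,:,::-1]); return im
E
python3 - <<'E'
from h import *
a=save('scene','s0.png');b=save('top','t0.png');w=save('wrist','w0.png')
cv2.imwrite('pics/st.png',np.vstack([a,b])[:,:,::-1][:, :])
for n in('scene','top','wrist'):
    f,cx,cy,R,t=cal(n);print(n,f,cx,cy,(-R.T@t).round(3),R.round(2).tolist())
print(robot.get_obs())
E
```

```text
scene 468.5165708503526 314.24429903026413 201.1810961023042 [-0.118  0.373  0.86 ] [[-0.58, -0.81, 0.01], [-0.59, 0.41, -0.7], [0.56, -0.41, -0.71]]
top 418.8897985657666 317.98051637971946 200.81363657105967 [ 0.314 -0.117  0.958] [[-0.0, -1.0, -0.01], [-0.98, 0.0, -0.22], [0.22, 0.0, -0.98]]
wrist 309.70691628693146 320.2170063968154 200.95060737950308 [ 0.211 -0.512  0.385] [[0.27, -0.96, -0.0], [-0.94, -0.26, 0.23], [-0.22, -0.06, -0.97]]
{'time': 0.15, 'joint_positions': array([-1.40211633e+00,  8.78311974e-02,  1.37188776e+00,  1.36450351e-05,
        1.68362876e+00, -1.03128778e-01]), 'qvel': array([ 0.00097859, -0.00216414, -0.00439766,  0.00033362, -0.00146347,
        0.00181183]), 'joint_torque': array([ 1.60390326e-03, -3.40644157e+01, -3.02793074e+01,  7.18107820e-02,
        3.04945197e-02, -1.23352584e-04]), 'tool_pos': array([ 0.14760141, -0.5295595 ,  0.3017576 ]), 'ee_rot': array([-3.13984831e+00, -1.94165918e-04,  2.71810126e-01]), 'wrist_force': array([-0.53373162,  0.38338669,  0.25822366]), 'wrist_torque': array([ 0.04803949, -0.03817145,  0.02873426]), 'finger_force': 0.0, 'width': 0.09386054673790573}
```

View pics/s0.png

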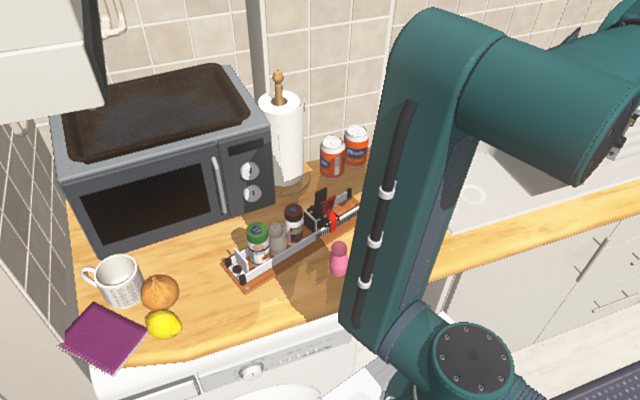

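View pics/t0.png

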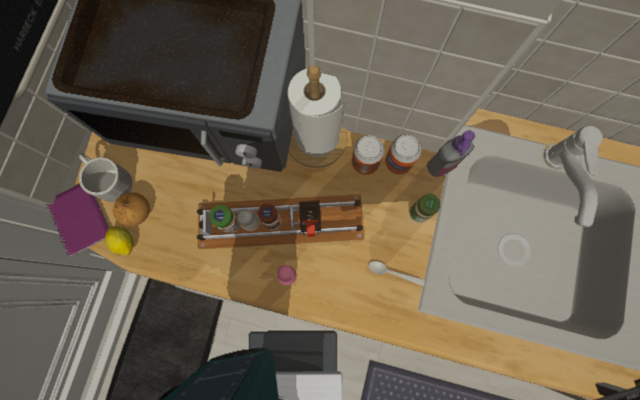

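The top view shows the rack at about (197..363, 197..247), with +y to the left. The keeper is near (311,215), the loose green-capped jar near (425,207), and the pink look-alike at (286,274). I'll zoom in on this.

```bash
python3 - <<'E'
from h import *
b=cv2.imread('pics/t0.png');c=b[185:260,185:385];cv2.imwrite('pics/c0.png',cv2.resize(c,None,fx=4,fy=4,interpolation=cv2.INTER_CUBIC))
hsv=cv2.cvtColor(b,cv2.COLOR_BGR2HSV)
def comps(m,name,mn=15):
    n,l,s,ce=cv2.connectedComponentsWithStats(m)
    for i in range(1,n):
        if s[i,4]>=mn and 180<ce[i][0]<450 and 180<ce[i][1]<290: print(name,s[i].tolist(),ce[i].round(1))
comps(cv2.inRange(hsv,(45,90,40),(80,255,255)),'green')
comps(cv2.inRange(hsv,(0,200,150),(4,255,255))|cv2.inRange(hsv,(176,200,150),(180,255,255)),'red')
cc=cal('top')
for nm,u,v,z in [('jar loose cap',430,201,.106)]: print(nm,onz('top',u,v,z,cc).round(3))
for p in [(197,247),(363,241),(360,196),(199,206)]: print(p,onz('top',*p,.008,cc).round(3))
d=b[185:230,400:450];cv2.imwrite('pics/c1.png',np.hstack([cv2.resize(d,None,fx=8,fy=8,interpolation=cv2.INTER_CUBIC)]))
E
python3 -c "
import cv2,numpy as np
a=cv2.imread('pics/c0.png');b=cv2.imread('pics/c1.png');o=np.zeros((600,800,3),np.uint8);o[:300]=a[:, :800];o[300:600,:333]=cv2.resize(b,(333,300));cv2.imwrite('pics/c2.png',o)"
```

```text
green [425, 197, 12, 13, 92] [430.1 203.2]
green [210, 206, 22, 22, 252] [221.3 216.7]
jar loose cap [ 0.502 -0.346  0.106]
(197, 247) [0.42  0.163 0.008]
(363, 241) [ 0.432 -0.214  0.008]
(360, 196) [ 0.537 -0.21   0.008]
(199, 206) [0.515 0.164 0.008]
```

View pics/c2.png

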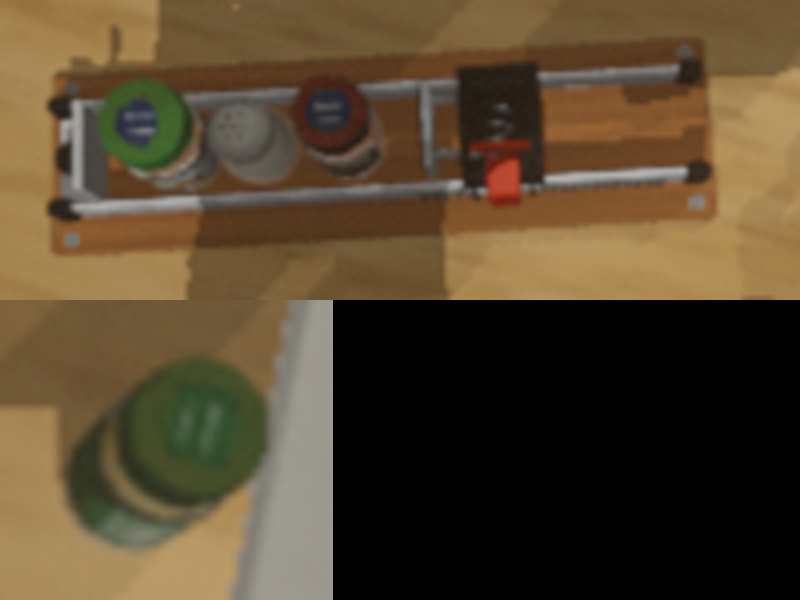

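The crop shows the row (blue-label jar, shaker, brown jar), then the plate at crop x≈425 and the red lever's top edge at (502,145). The loose jar's cap is at about pixel (429,204). Next, convert these to world points.

```bash
python3 - <<'E'
from h import *
cc=cal('top')
T=lambda x,y,z:onz('top',185+x/4,185+y/4,z,cc)
cor=[T(52,253,.008),T(716,216,.008),T(703,40,.008),T(55,73,.008)]
for c in cor: print(c.round(4))
ctr=np.mean(cor,0); ax=(cor[0]+cor[3]-cor[1]-cor[2])/2; print('ctr',ctr.round(4),'len',np.linalg.norm(ax),'yaw of y',np.degrees(np.arctan2(-ax[0],ax[1])))
ax/=np.linalg.norm(ax); xx=np.array([ax[1],-ax[0],0]); print('wid',[np.linalg.norm(cor[0]-cor[3]),np.linalg.norm(cor[1]-cor[2])])
# rails: ends
for nm,p,z in [('rail near L',(85,208),.034),('rail near R',(685,172),.034),('rail far R',(680,74),.034),('lever top',(502,145),.112),('grip top',(499,68),.112),('plate top',(425,84),.064),('plate bot?',(428,172),.064),('blue',(146,125),.106),('shaker',(238,125),.09),('brown',(331,113),.105),('endstop',(100,103),.04)]:
    X=T(*p,z); print(nm,X.round(4),'rack xy',((X-ctr)@xx).round(4),((X-ctr)@ax).round(4))
print('loose',onz('top',429.3,204.5,.106,cc).round(4))
print('sink edge', onz('top',400+290/6.66,185+0/6.66,.0,cc),onz('top',400+235/6.66,185+290/6.66,.0,cc))
E
```

```text
[0.4168 0.1606 0.008 ]
[ 0.4362 -0.2166  0.008 ]
[ 0.5392 -0.2119  0.008 ]
[0.5214 0.165  0.008 ]
ctr [ 0.4784 -0.0257  0.008 ] len 0.37756889653074566 yaw of y 2.8191004936941577
wid [np.float64(0.10467315897017274), np.float64(0.10307781258624603)]
rail near L [0.4389 0.1362 0.034 ] rack xy -0.0315 0.1636
rail near R [ 0.4575 -0.1973  0.034 ] rack xy -0.0293 -0.1704
rail far R [ 0.5134 -0.1958  0.034 ] rack xy 0.0265 -0.1716
lever top [ 0.4598 -0.0972  0.112 ] rack xy -0.0221 -0.0705
grip top [ 0.5002 -0.0957  0.112 ] rack xy 0.0183 -0.071
plate top [ 0.502  -0.0541  0.064 ] rack xy 0.0222 -0.0295
plate bot? [ 0.4535 -0.0562  0.064 ] rack xy -0.0264 -0.0292
blue [0.4722 0.0872 0.106 ] rack xy -0.0006 0.1131
shaker [0.4749 0.0424 0.09  ] rack xy -0.0001 0.0682
brown [ 0.4782 -0.0084  0.105 ] rack xy 0.0007 0.0173
endstop [0.4971 0.1293 0.04  ] rack xy 0.0263 0.1539
loose [ 0.4949 -0.3439  0.106 ]
sink edge [ 0.56431071 -0.40857681  0.        ] [ 0.46069886 -0.38241172  0.        ]
```

carry_out(
  deltas=[
    {"wz":-1},
    {"wz":-1},
    {"wz":-1},
    {"wz":-1},
    {"wz":-1},
    {"wz":-1},
    {"wz":-1},
    {"wz":-1},
    {"wz":-1},
    {"wz":-1},
    {"wz":-1},
    {"wz":-0.23},
  ],
)

```text
invalid input
```

carry_out(
  deltas=[
    {"dx":1,"dy":0.9},
    {"dx":1,"dy":0.9},
    {"dx":1,"dy":0.9},
    {"dx":1,"dy":0.9},
    {"dx":1,"dy":0.9},
    {"dx":1,"dy":0.9},
    {"dx":1,"dy":0.9},
    {"dx":1,"dy":0.9},
    {"dx":1,"dy":0.9},
    {"dx":1,"dy":0.9},
    {"dx":1,"dy":0.9},
    {"dx":1,"dy":0.9},
    {"dx":1,"dy":0.9},
    {"dx":1,"dy":0.9},
    {"dx":1,"dy":0.9},
    {"dx":1,"dy":0.9},
    {"dx":1,"dy":0.9},
    {"dx":1,"dy":0.9},
    {"dx":1,"dy":0.8},
    {"dx":0.8,"dy":0.75},
  ],
)

```text
invalid input
```

carry_out(
  deltas=[
    {"dx":0,"dy":0,"dz":0,"wx":0,"wy":0,"wz":-1,"gripper":0},
    {"dx":0,"dy":0,"dz":0,"wx":0,"wy":0,"wz":-1,"gripper":0},
    {"dx":0,"dy":0,"dz":0,"wx":0,"wy":0,"wz":-1,"gripper":0},
    {"dx":0,"dy":0,"dz":0,"wx":0,"wy":0,"wz":-1,"gripper":0},
    {"dx":0,"dy":0,"dz":0,"wx":0,"wy":0,"wz":-1,"gripper":0},
    {"dx":0,"dy":0,"dz":0,"wx":0,"wy":0,"wz":-1,"gripper":0},
    {"dx":0,"dy":0,"dz":0,"wx":0,"wy":0,"wz":-1,"gripper":0},
    {"dx":0,"dy":0,"dz":0,"wx":0,"wy":0,"wz":-1,"gripper":0},
    {"dx":0,"dy":0,"dz":0,"wx":0,"wy":0,"wz":-1,"gripper":0},
    {"dx":0,"dy":0,"dz":0,"wx":0,"wy":0,"wz":-1,"gripper":0},
    {"dx":0,"dy":0,"dz":0,"wx":0,"wy":0,"wz":-1,"gripper":0},
    {"dx":0,"dy":0,"dz":0,"wx":0,"wy":0,"wz":-0.23,"gripper":0},
  ],
)

```text
time: 1.15
tool_pos: [0.1476, -0.5297, 0.3022]
ee_rot: [-3.141, -0.001, 1.624]
wrist_force: [-0.5, 1.1, 0.1]
width: 0.0939
finger_force: 0.0
```

carry_out(
  deltas=[
    {"dx":1,"dy":0.9,"dz":0,"wx":0,"wy":0,"wz":0,"gripper":0},
    {"dx":1,"dy":0.9,"dz":0,"wx":0,"wy":0,"wz":0,"gripper":0},
    {"dx":1,"dy":0.9,"dz":0,"wx":0,"wy":0,"wz":0,"gripper":0},
    {"dx":1,"dy":0.9,"dz":0,"wx":0,"wy":0,"wz":0,"gripper":0},
    {"dx":1,"dy":0.9,"dz":0,"wx":0,"wy":0,"wz":0,"gripper":0},
    {"dx":1,"dy":0.9,"dz":0,"wx":0,"wy":0,"wz":0,"gripper":0},
    {"dx":1,"dy":0.9,"dz":0,"wx":0,"wy":0,"wz":0,"gripper":0},
    {"dx":1,"dy":0.9,"dz":0,"wx":0,"wy":0,"wz":0,"gripper":0},
    {"dx":1,"dy":0.9,"dz":0,"wx":0,"wy":0,"wz":0,"gripper":0},
    {"dx":1,"dy":0.9,"dz":0,"wx":0,"wy":0,"wz":0,"gripper":0},
    {"dx":1,"dy":0.9,"dz":0,"wx":0,"wy":0,"wz":0,"gripper":0},
    {"dx":1,"dy":0.9,"dz":0,"wx":0,"wy":0,"wz":0,"gripper":0},
    {"dx":1,"dy":0.9,"dz":0,"wx":0,"wy":0,"wz":0,"gripper":0},
    {"dx":1,"dy":0.9,"dz":0,"wx":0,"wy":0,"wz":0,"gripper":0},
    {"dx":1,"dy":0.9,"dz":0,"wx":0,"wy":0,"wz":0,"gripper":0},
    {"dx":1,"dy":0.9,"dz":0,"wx":0,"wy":0,"wz":0,"gripper":0},
    {"dx":1,"dy":0.9,"dz":0,"wx":0,"wy":0,"wz":0,"gripper":0},
    {"dx":1,"dy":0.9,"dz":0,"wx":0,"wy":0,"wz":0,"gripper":0},
    {"dx":1,"dy":0.8,"dz":0,"wx":0,"wy":0,"wz":0,"gripper":0},
    {"dx":0.8,"dy":0.7,"dz":0,"wx":0,"wy":0,"wz":0,"gripper":0},
  ],
)

```text
time: 2.82
tool_pos: [0.4827, -0.1154, 0.3023]
ee_rot: [-3.141, -0.001, 1.62]
wrist_force: [0.3, -0.8, 0.5]
width: 0.094
finger_force: 0.0
```

```bash
python3 - <<'E'
from h import *
print(robot.get_obs()['tool_pos'])
cc=cal('wrist'); w=save('wrist','w1.png'); print(cc[3].round(3).tolist(),cc[4])
for z in (.112,.095): print(proj('wrist',[.482,-.0966,z],cc))
cv2.imwrite('pics/w1c.png',cv2.resize(w,(800,500))[:,:,::-1])
E
```

```text
[ 0.48265155 -0.11541808  0.30225663]
[[0.999, 0.05, -0.001], [0.049, -0.972, 0.23], [0.01, -0.229, -0.973]] [-0.47501464 -0.15995545  0.35846365]
[321.8340213  182.10446393]
[321.76366991 179.0567411 ]
```

View pics/w1c.png

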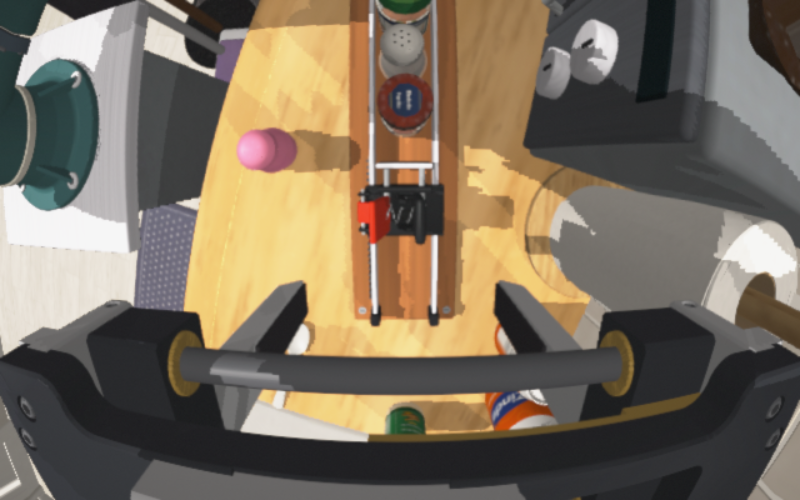

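The wrist view shows the keeper with its red lever at (372,218) and black grip bar at (421,222), both in the 800-px view. I'll crop in to refine the position.

```bash
python3 - <<'E'
from h import *
w=cv2.imread('pics/w1.png')[110:210,270:370]
cv2.imwrite('pics/w1d.png',cv2.resize(w,(600,600),interpolation=cv2.INTER_CUBIC))
E
```

```text
(no output)
```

View pics/w1d.png

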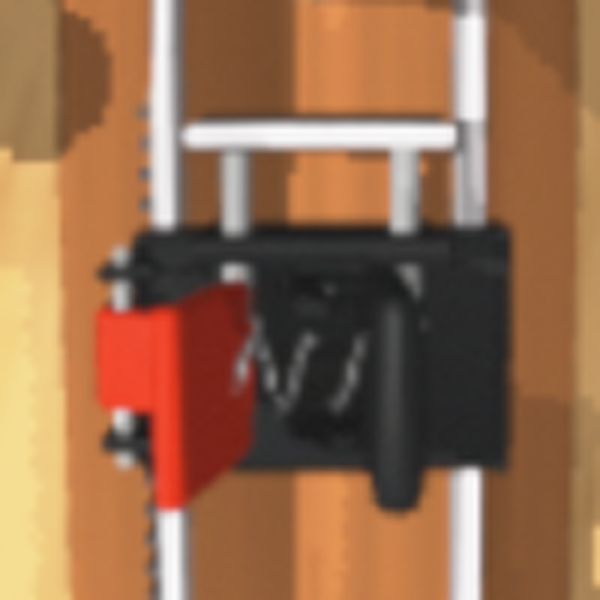

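```bash
python3 - <<'E'
from h import *
cc=cal('wrist')
o=np.array([.4784,-.0257]);a=.050
ex=np.array([np.cos(a),np.sin(a)]);ey=np.array([-np.sin(a),np.cos(a)])
tp=robot.get_obs()['tool_pos']
for nm,x,y,z in [('lev',155,407,.112),('levL',169,508,.112),('grip out',418,400,.112),('gripend',397,510,.112),('railnear L',165,20,.034),('railnear R',172,560,.034),('railfar L',468,20,.034),('railfar R',466,560,.034),('plate top front',320,120,.064)]:
    X=onz('wrist',270+x/6,110+y/6,z,cc);d=X[:2]-o
    print(nm,X.round(4),'rack',(d@ex).round(4),(d@ey).round(4),'rel tool',((X-tp)[:2]@ey).round(4),((X-tp)[:2]@ex).round(4))
E
```

```text
lev [ 0.4604 -0.0912  0.112 ] rack -0.0212 -0.0645 rel tool 0.0232 -0.0226
levL [ 0.4631 -0.1064  0.112 ] rack -0.0193 -0.0798 rel tool 0.0079 -0.0207
grip out [ 0.4994 -0.0881  0.112 ] rack 0.0179 -0.0633 rel tool 0.0244 0.0165
gripend [ 0.4974 -0.1049  0.112 ] rack 0.015 -0.0801 rel tool 0.0076 0.0136
railnear L [ 0.4535 -0.0299  0.034 ] rack -0.0251 -0.0029 rel tool 0.0848 -0.0265
railnear R [ 0.4593 -0.1335  0.034 ] rack -0.0245 -0.1067 rel tool -0.019 -0.0259
railfar L [ 0.5101 -0.0268  0.034 ] rack 0.0316 -0.0027 rel tool 0.085 0.0302
railfar R [ 0.5165 -0.1305  0.034 ] rack 0.0328 -0.1066 rel tool -0.0189 0.0314
plate top front [ 0.4832 -0.0474  0.064 ] rack 0.0037 -0.0219 rel tool 0.0657 0.0022
```

carry_out(
  deltas=[
    {"dx":0.3,"dy":0.09,"dz":0.9,"wx":0,"wy":0,"wz":0,"gripper":0},
    {"dx":0.3,"dy":0,"dz":0.9,"wx":0,"wy":0,"wz":0,"gripper":0},
    {"dx":0.3,"dy":0,"dz":0.9,"wx":0,"wy":0,"wz":0,"gripper":0},
    {"dx":0.22,"dy":0,"dz":0.9,"wx":0,"wy":0,"wz":0,"gripper":0},
    {"dx":0,"dy":0,"dz":0.9,"wx":0,"wy":0,"wz":0,"gripper":0},
    {"dx":0,"dy":0,"dz":0.9,"wx":0,"wy":0,"wz":0,"gripper":0},
    {"dx":0,"dy":0,"dz":0.7,"wx":0,"wy":0,"wz":0,"gripper":0},
    {"dx":0,"dy":0,"dz":0.35,"wx":0,"wy":0,"wz":0,"gripper":0},
    {"dx":0,"dy":0,"dz":0,"wx":0,"wy":0,"wz":0,"gripper":0},
    {"dx":0,"dy":0,"dz":0,"wx":0,"wy":0,"wz":0,"gripper":120},
    {"dx":0,"dy":0,"dz":0,"wx":0,"wy":0,"wz":0,"gripper":120},
    {"dx":0,"dy":0,"dz":0,"wx":0,"wy":0,"wz":0,"gripper":120},
    {"dx":0,"dy":0,"dz":0,"wx":0,"wy":0,"wz":0,"gripper":120},
    {"dx":0,"dy":0,"dz":0,"wx":0,"wy":0,"wz":0,"gripper":120},
  ],
)

```text
time: 4.03
tool_pos: [0.4831, -0.0948, 0.1745]
ee_rot: [3.14, 0.001, 1.619]
wrist_force: [-0.2, 0.2, -0.1]
width: 0.0643
finger_force: 0.0
```

```bash
python3 - <<'E'
from h import *
w=save('wrist','w2.png')
cv2.imwrite('pics/w2c.png',cv2.resize(w[60:380,140:500],(675,600),interpolation=cv2.INTER_CUBIC)[:,:,::-1])
E
```

```text
(no output)
```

View pics/w2c.png

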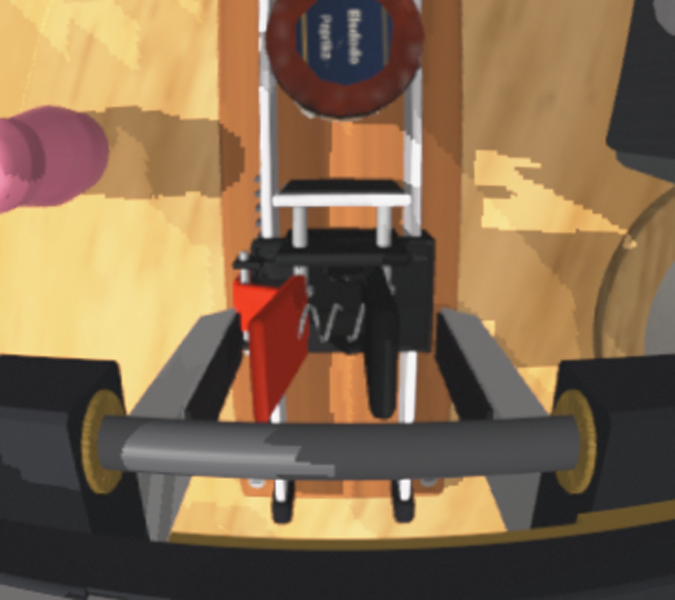

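The fingers straddle the lever (outer edge ≈250) and the grip (≈397), centred to within about 2 mm. Squeeze now.

carry_out(
  deltas=[
    {"dx":0,"dy":0,"dz":0,"wx":0,"wy":0,"wz":0,"gripper":200},
    {"dx":0,"dy":0,"dz":0,"wx":0,"wy":0,"wz":0,"gripper":200},
    {"dx":0,"dy":0,"dz":0,"wx":0,"wy":0,"wz":0,"gripper":200},
    {"dx":0,"dy":0,"dz":0,"wx":0,"wy":0,"wz":0,"gripper":200},
    {"dx":0,"dy":0,"dz":0,"wx":0,"wy":0,"wz":0,"gripper":200},
    {"dx":0,"dy":0,"dz":0,"wx":0,"wy":0,"wz":0,"gripper":200},
    {"dx":0,"dy":0,"dz":0,"wx":0,"wy":0,"wz":0,"gripper":200},
    {"dx":0,"dy":0,"dz":0,"wx":0,"wy":0,"wz":0,"gripper":200},
  ],
)

```text
time: 4.75
tool_pos: [0.4843, -0.0945, 0.173]
ee_rot: [3.137, -0.0, 1.62]
wrist_force: [6.5, -0.5, -6.1]
width: 0.0295
finger_force: 30.0
```

carry_out(
  deltas=[
    {"dx":-0.1,"dy":0.06,"dz":0,"wx":0,"wy":0,"wz":0,"gripper":200},
    {"dx":-0.2,"dy":0,"dz":0,"wx":0,"wy":0,"wz":0,"gripper":200},
    {"dx":-0.25,"dy":0,"dz":0,"wx":0,"wy":0,"wz":0,"gripper":200},
    {"dx":-0.25,"dy":0,"dz":0,"wx":0,"wy":0,"wz":0,"gripper":200},
    {"dx":-0.25,"dy":0,"dz":0,"wx":0,"wy":0,"wz":0,"gripper":200},
    {"dx":-0.25,"dy":0,"dz":0,"wx":0,"wy":0,"wz":0,"gripper":200},
    {"dx":-0.25,"dy":0,"dz":0,"wx":0,"wy":0,"wz":0,"gripper":200},
    {"dx":-0.25,"dy":0,"dz":0,"wx":0,"wy":0,"wz":0,"gripper":200},
    {"dx":-0.25,"dy":0,"dz":0,"wx":0,"wy":0,"wz":0,"gripper":200},
    {"dx":-0.25,"dy":0,"dz":0,"wx":0,"wy":0,"wz":0,"gripper":200},
    {"dx":-0.25,"dy":0,"dz":0,"wx":0,"wy":0,"wz":0,"gripper":200},
    {"dx":-0.25,"dy":0,"dz":0,"wx":0,"wy":0,"wz":0,"gripper":200},
    {"dx":-0.25,"dy":0,"dz":0,"wx":0,"wy":0,"wz":0,"gripper":200},
    {"dx":-0.25,"dy":0,"dz":0,"wx":0,"wy":0,"wz":0,"gripper":200},
    {"dx":0,"dy":0,"dz":0,"wx":0,"wy":0,"wz":0,"gripper":200},
    {"dx":0,"dy":0,"dz":0,"wx":0,"wy":0,"wz":0,"gripper":200},
  ],
)

```text
time: 6.08
tool_pos: [0.4881, -0.1607, 0.173]
ee_rot: [3.139, -0.0, 1.619]
wrist_force: [5.6, 0.3, -7.5]
width: 0.0296
finger_force: 30.0
```

carry_out(
  deltas=[
    {"dx":0,"dy":0,"dz":0,"wx":0,"wy":0,"wz":0,"gripper":60},
    {"dx":0,"dy":0,"dz":0,"wx":0,"wy":0,"wz":0,"gripper":0},
    {"dx":0,"dy":0,"dz":0,"wx":0,"wy":0,"wz":0,"gripper":0},
    {"dx":0,"dy":0,"dz":-0.6,"wx":0,"wy":0,"wz":0,"gripper":0},
    {"dx":0,"dy":0,"dz":-1,"wx":0,"wy":0,"wz":0,"gripper":0},
    {"dx":0,"dy":0,"dz":-1,"wx":0,"wy":0,"wz":0,"gripper":0},
    {"dx":0,"dy":0,"dz":-1,"wx":0,"wy":0,"wz":0,"gripper":0},
    {"dx":-1,"dy":0,"dz":-0.6,"wx":0,"wy":0,"wz":0,"gripper":0},
    {"dx":-1,"dy":0,"dz":0,"wx":0,"wy":0,"wz":0,"gripper":0},
    {"dx":-1,"dy":0,"dz":0,"wx":0,"wy":0,"wz":0,"gripper":0},
    {"dx":-1,"dy":0,"dz":0,"wx":0,"wy":0,"wz":0,"gripper":0},
    {"dx":-1,"dy":0,"dz":0,"wx":0,"wy":0,"wz":0,"gripper":0},
    {"dx":-1,"dy":0,"dz":0,"wx":0,"wy":0,"wz":0,"gripper":0},
    {"dx":-1,"dy":0,"dz":0,"wx":0,"wy":0,"wz":0,"gripper":0},
    {"dx":-1,"dy":0,"dz":0,"wx":0,"wy":0,"wz":0,"gripper":0},
    {"dx":-1,"dy":-0.11,"dz":0,"wx":0,"wy":0,"wz":0,"gripper":0},
    {"dx":-0.2,"dy":0,"dz":0,"wx":0,"wy":0,"wz":0,"gripper":0},
    {"dx":0,"dy":0,"dz":0,"wx":0,"wy":0,"wz":0,"gripper":0},
  ],
)

```text
time: 7.58
tool_pos: [0.4938, -0.3454, 0.2584]
ee_rot: [3.141, 0.001, 1.617]
wrist_force: [0.3, -0.2, -0.4]
width: 0.0939
finger_force: 0.0
```

```bash
python3 - <<'E'
from h import *
print(robot.get_obs()['tool_pos'].round(4))
cc=cal('wrist'); w=save('wrist','w3.png');b=save('top','t3.png')
print(proj('wrist',[.4949,-.3439,.106],cc))
cv2.imwrite('pics/w3c.png',cv2.resize(np.hstack([w[40:360,140:500],b[140:300,250:450].repeat(2,0).repeat(2,1)]),(800,337))[:,:,::-1])
hsv=cv2.cvtColor(w,cv2.COLOR_RGB2HSV)
n,l,s,ce=cv2.connectedComponentsWithStats(cv2.inRange(hsv,(45,90,40),(80,255,255)))
for i in range(1,n):
    if s[i,4]>80: print(s[i],ce[i], onz('wrist',*ce[i],.106,cc).round(4))
E
```

```text
[ 0.4938 -0.3454  0.2584]
[322.90213164 211.81292584]
[311 170  32  10  93] [325.72043011 173.6344086 ] [ 0.4956 -0.3135  0.106 ]
[301 180  49  21 282] [324.28014184 186.34397163] [ 0.495  -0.3235  0.106 ]
[308 196  38  34 800] [326.5425  212.55625] [ 0.4978 -0.3444  0.106 ]
```

View pics/w3c.png

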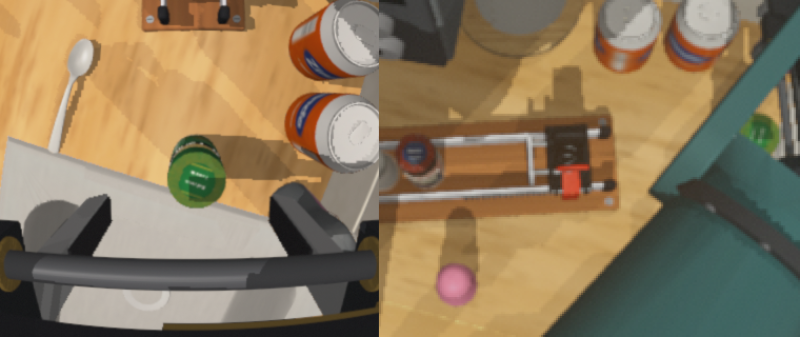

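The wrist view has the jar cap at pixel (327,210), which agrees with the top view. I'll check that the tall purple bottle leaves room for the gripper body.

```bash
python3 - <<'E'
from h import *
cc=cal('top')
b=cv2.imread('pics/t0.png')
cv2.imwrite('pics/b.png',cv2.resize(b[120:230,390:490],None,fx=5,fy=5,interpolation=cv2.INTER_CUBIC))
for p,z in [((437,172),0),((467,135),.15),((467,135),.2),((467,135),.25),((404,162),0),((404,150),.114)]: print(p,z,onz('top',*p,z,cc).round(3))
E
```

```text
(437, 172) 0 [ 0.596 -0.395  0.   ]
(467, 135) 0.15 [ 0.63  -0.418  0.15 ]
(467, 135) 0.2 [ 0.611 -0.399  0.2  ]
(467, 135) 0.25 [ 0.591 -0.381  0.25 ]
(404, 162) 0 [ 0.622 -0.318  0.   ]
(404, 150) 0.114 [ 0.612 -0.295  0.114]
```

View pics/b.png

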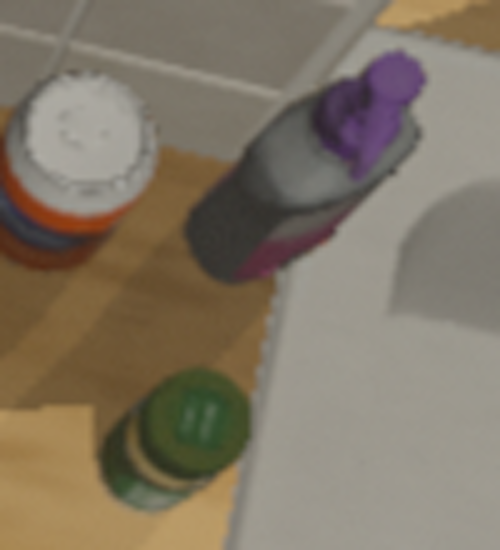

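The bottle, about 0.2 m tall at (0.605,-0.397), is close to the corner of the gripper body. I'll turn the tool 27° away from it before going down.

carry_out(
  deltas=[
    {"dx":0.11,"dy":0.19,"dz":0,"wx":0,"wy":0,"wz":0,"gripper":0},
    {"dx":0,"dy":0,"dz":0,"wx":0,"wy":0,"wz":-1,"gripper":0},
    {"dx":0,"dy":0,"dz":0,"wx":0,"wy":0,"wz":-1,"gripper":0},
    {"dx":0,"dy":0,"dz":0,"wx":0,"wy":0,"wz":-1,"gripper":0},
    {"dx":0,"dy":0,"dz":0,"wx":0,"wy":0,"wz":-1,"gripper":0},
    {"dx":0,"dy":0,"dz":0.8,"wx":0,"wy":0,"wz":0,"gripper":0},
    {"dx":0,"dy":0,"dz":0.8,"wx":0,"wy":0,"wz":0,"gripper":0},
    {"dx":0,"dy":0,"dz":0.8,"wx":0,"wy":0,"wz":0,"gripper":0},
    {"dx":0,"dy":0,"dz":0.8,"wx":0,"wy":0,"wz":0,"gripper":0},
    {"dx":0,"dy":0,"dz":0.8,"wx":0,"wy":0,"wz":0,"gripper":0},
    {"dx":0,"dy":0,"dz":0.8,"wx":0,"wy":0,"wz":0,"gripper":0},
    {"dx":0,"dy":0,"dz":0.7,"wx":0,"wy":0,"wz":0,"gripper":0},
    {"dx":0,"dy":0,"dz":0,"wx":0,"wy":0,"wz":0,"gripper":80},
    {"dx":0,"dy":0,"dz":0,"wx":0,"wy":0,"wz":0,"gripper":80},
    {"dx":0,"dy":0,"dz":0,"wx":0,"wy":0,"wz":0,"gripper":80},
    {"dx":0,"dy":0,"dz":0,"wx":0,"wy":0,"wz":0,"gripper":80},
  ],
)

```text
time: 9.02
tool_pos: [0.4983, -0.3421, 0.1495]
ee_rot: [3.141, 0.003, 2.1]
wrist_force: [0.3, -0.6, 0.1]
width: 0.0709
finger_force: 0.0
```

carry_out(
  deltas=[
    {"dx":0,"dy":0,"dz":0,"wx":0,"wy":0,"wz":0,"gripper":145},
    {"dx":0,"dy":0,"dz":0,"wx":0,"wy":0,"wz":0,"gripper":145},
    {"dx":0,"dy":0,"dz":0,"wx":0,"wy":0,"wz":0,"gripper":145},
    {"dx":0,"dy":0,"dz":0,"wx":0,"wy":0,"wz":0,"gripper":145},
    {"dx":0,"dy":0,"dz":0,"wx":0,"wy":0,"wz":0,"gripper":145},
    {"dx":0,"dy":0,"dz":0,"wx":0,"wy":0,"wz":0,"gripper":145},
    {"dx":0,"dy":0,"dz":0,"wx":0,"wy":0,"wz":0,"gripper":145},
  ],
)

```text
time: 9.6
tool_pos: [0.4977, -0.3422, 0.1482]
ee_rot: [3.141, 0.001, 2.099]
wrist_force: [-0.3, 0.4, 2.0]
width: 0.0454
finger_force: 30.0
```

carry_out(
  deltas=[
    {"dx":0,"dy":0,"dz":-0.5,"wx":0,"wy":0,"wz":0,"gripper":145},
    {"dx":0,"dy":0,"dz":-1,"wx":0,"wy":0,"wz":0,"gripper":145},
    {"dx":0,"dy":0,"dz":-1,"wx":0,"wy":0,"wz":0,"gripper":145},
    {"dx":0,"dy":0,"dz":-1,"wx":0,"wy":0,"wz":0,"gripper":145},
    {"dx":0,"dy":0,"dz":-1,"wx":0,"wy":0,"wz":0,"gripper":145},
    {"dx":0,"dy":0,"dz":-1,"wx":0,"wy":0,"wz":0,"gripper":145},
    {"dx":0,"dy":0,"dz":-0.8,"wx":0,"wy":0,"wz":0,"gripper":145},
    {"dx":0,"dy":0,"dz":0,"wx":0,"wy":0,"wz":0.97,"gripper":145},
    {"dx":0,"dy":0,"dz":0,"wx":0,"wy":0,"wz":0.97,"gripper":145},
    {"dx":0,"dy":0,"dz":0,"wx":0,"wy":0,"wz":0.97,"gripper":145},
    {"dx":0,"dy":0,"dz":0,"wx":0,"wy":0,"wz":0.97,"gripper":145},
    {"dx":0,"dy":0,"dz":0,"wx":0,"wy":0,"wz":0,"gripper":145},
  ],
)

```text
time: 10.6
tool_pos: [0.4973, -0.3419, 0.2736]
ee_rot: [-3.141, -0.001, 1.632]
wrist_force: [-0.1, 0.3, -1.1]
width: 0.0455
finger_force: 30.0
```

carry_out(
  deltas=[
    {"dx":0.5,"dy":0,"dz":0,"wx":0,"wy":0,"wz":0,"gripper":145},
    {"dx":1,"dy":0,"dz":0,"wx":0,"wy":0,"wz":0,"gripper":145},
    {"dx":1,"dy":0,"dz":0,"wx":0,"wy":0,"wz":0,"gripper":145},
    {"dx":1,"dy":0,"dz":0,"wx":0,"wy":0,"wz":0,"gripper":145},
    {"dx":1,"dy":0,"dz":0,"wx":0,"wy":0,"wz":0,"gripper":145},
    {"dx":1,"dy":0,"dz":0,"wx":0,"wy":0,"wz":0,"gripper":145},
    {"dx":1,"dy":0,"dz":0,"wx":0,"wy":0,"wz":0,"gripper":145},
    {"dx":1,"dy":0,"dz":0,"wx":0,"wy":0,"wz":0,"gripper":145},
    {"dx":1,"dy":0,"dz":0,"wx":0,"wy":0,"wz":0,"gripper":145},
    {"dx":1,"dy":0,"dz":0,"wx":0,"wy":0,"wz":0,"gripper":145},
    {"dx":1,"dy":0,"dz":0,"wx":0,"wy":0,"wz":0,"gripper":145},
    {"dx":1,"dy":0,"dz":0,"wx":0,"wy":0,"wz":0,"gripper":145},
    {"dx":1,"dy":0,"dz":0,"wx":0,"wy":0,"wz":0,"gripper":145},
    {"dx":0.7,"dy":0,"dz":0,"wx":0,"wy":0,"wz":0,"gripper":145},
    {"dx":0.25,"dy":0,"dz":0,"wx":0,"wy":0,"wz":0,"gripper":145},
    {"dx":0,"dy":0,"dz":0,"wx":0,"wy":0,"wz":0,"gripper":145},
    {"dx":0,"dy":0,"dz":0,"wx":0,"wy":0,"wz":0,"gripper":145},
  ],
)

```text
time: 12.02
tool_pos: [0.4804, -0.0736, 0.2737]
ee_rot: [-3.142, 0.001, 1.635]
wrist_force: [-1.2, 0.1, -1.3]
width: 0.0455
finger_force: 30.0
```

```bash
python3 - <<'E'
from h import *
o=robot.get_obs();print(o['tool_pos'].round(4),o['ee_rot'].round(3),o['width'],o['time'])
w=save('wrist','w4.png')
cv2.imwrite('pics/w4c.png',cv2.resize(w[20:340,140:500],(675,600),interpolation=cv2.INTER_CUBIC)[:,:,::-1])
E
```

```text
[ 0.4804 -0.0736  0.2737] [-3.142e+00  1.000e-03  1.635e+00] 0.04548391506500319 12.0167
```

View pics/w4c.png

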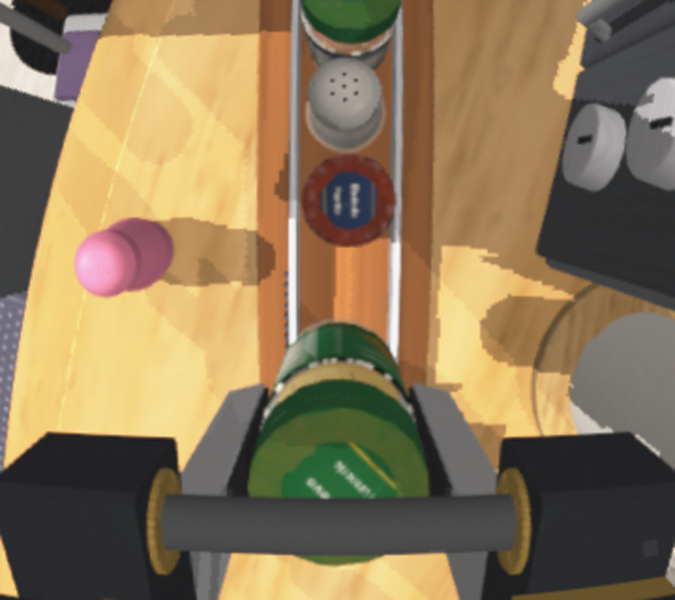

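The jar hangs upright above the rails, between the brown jar at (348,200) and the keeper. I'll correct by 2.6 mm in x and lower it.

carry_out(
  deltas=[
    {"dx":0,"dy":0.13,"dz":0,"wx":0,"wy":0,"wz":0.06,"gripper":145},
    {"dx":0,"dy":0,"dz":0.8,"wx":0,"wy":0,"wz":0,"gripper":145},
    {"dx":0,"dy":0,"dz":0.8,"wx":0,"wy":0,"wz":0,"gripper":145},
    {"dx":0,"dy":0,"dz":0.8,"wx":0,"wy":0,"wz":0,"gripper":145},
    {"dx":0,"dy":0,"dz":0.8,"wx":0,"wy":0,"wz":0,"gripper":145},
    {"dx":0,"dy":0,"dz":0.6,"wx":0,"wy":0,"wz":0,"gripper":145},
    {"dx":0,"dy":0,"dz":0.4,"wx":0,"wy":0,"wz":0,"gripper":145},
    {"dx":0,"dy":0,"dz":0.4,"wx":0,"wy":0,"wz":0,"gripper":145},
    {"dx":0,"dy":0,"dz":0.4,"wx":0,"wy":0,"wz":0,"gripper":145},
    {"dx":0,"dy":0,"dz":0.4,"wx":0,"wy":0,"wz":0,"gripper":145},
    {"dx":0,"dy":0,"dz":0.2,"wx":0,"wy":0,"wz":0,"gripper":145},
    {"dx":0,"dy":0,"dz":0,"wx":0,"wy":0,"wz":0,"gripper":145},
  ],
)

```text
time: 13.07
tool_pos: [0.4828, -0.0733, 0.1606]
ee_rot: [-3.14, -0.0, 1.627]
wrist_force: [0.4, -0.5, -0.8]
width: 0.0453
finger_force: 30.0
```

carry_out(
  deltas=[
    {"dx":0,"dy":0,"dz":0.1,"wx":0,"wy":0,"wz":0,"gripper":145},
    {"dx":0,"dy":0,"dz":0.07,"wx":0,"wy":0,"wz":0,"gripper":145},
    {"dx":0,"dy":0,"dz":0,"wx":0,"wy":0,"wz":0,"gripper":145},
  ],
)

```text
time: 13.32
tool_pos: [0.4833, -0.0734, 0.1585]
ee_rot: [3.141, 0.0, 1.627]
wrist_force: [-0.6, 0.1, -1.3]
width: 0.0456
finger_force: 30.0
```

carry_out(
  deltas=[
    {"dx":0,"dy":0,"dz":0.07,"wx":0,"wy":0,"wz":0,"gripper":145},
    {"dx":0,"dy":0,"dz":0.05,"wx":0,"wy":0,"wz":0,"gripper":145},
    {"dx":0,"dy":0,"dz":0,"wx":0,"wy":0,"wz":0,"gripper":145},
  ],
)

```text
time: 13.57
tool_pos: [0.4834, -0.0734, 0.1562]
ee_rot: [3.141, 0.0, 1.627]
wrist_force: [0.3, 0.3, -1.2]
width: 0.0453
finger_force: 30.0
```

carry_out(
  deltas=[
    {"dx":0,"dy":0,"dz":0.04,"wx":0,"wy":0,"wz":0,"gripper":145},
    {"dx":0,"dy":0,"dz":0.02,"wx":0,"wy":0,"wz":0,"gripper":145},
    {"dx":0,"dy":0,"dz":0,"wx":0,"wy":0,"wz":0,"gripper":145},
  ],
)

```text
time: 13.82
tool_pos: [0.4835, -0.0735, 0.1561]
ee_rot: [3.141, 0.001, 1.627]
wrist_force: [-1.9, 0.9, 4.7]
width: 0.046
finger_force: 30.0
```

carry_out(
  deltas=[
    {"dx":0,"dy":0,"dz":0,"wx":0,"wy":0,"wz":0,"gripper":100},
    {"dx":0,"dy":0,"dz":0,"wx":0,"wy":0,"wz":0,"gripper":40},
    {"dx":0,"dy":0,"dz":0,"wx":0,"wy":0,"wz":0,"gripper":0},
    {"dx":0,"dy":0,"dz":-0.3,"wx":0,"wy":0,"wz":0,"gripper":0},
    {"dx":0,"dy":0,"dz":-1,"wx":0,"wy":0,"wz":0,"gripper":0},
    {"dx":0,"dy":0,"dz":-1,"wx":0,"wy":0,"wz":0,"gripper":0},
    {"dx":0,"dy":0,"dz":-1,"wx":0,"wy":0,"wz":0,"gripper":0},
    {"dx":0,"dy":0,"dz":-1,"wx":0,"wy":0,"wz":0,"gripper":0},
    {"dx":0,"dy":0,"dz":-0.7,"wx":0,"wy":0,"wz":0,"gripper":0},
    {"dx":-0.8,"dy":0,"dz":0,"wx":0,"wy":0,"wz":0,"gripper":0},
    {"dx":-0.9,"dy":0,"dz":0,"wx":0,"wy":0,"wz":0,"gripper":0},
    {"dx":-0.9,"dy":0,"dz":0,"wx":0,"wy":0,"wz":0,"gripper":0},
    {"dx":-0.9,"dy":0,"dz":0,"wx":0,"wy":0,"wz":0,"gripper":0},
    {"dx":-0.87,"dy":0,"dz":0,"wx":0,"wy":0,"wz":0,"gripper":0},
    {"dx":0,"dy":0,"dz":0,"wx":0,"wy":0,"wz":0,"gripper":0},
  ],
)

```text
time: 15.07
tool_pos: [0.4881, -0.1631, 0.2548]
ee_rot: [-3.141, 0.002, 1.624]
wrist_force: [0.1, -0.0, -0.3]
width: 0.0942
finger_force: 0.0
```

```bash
python3 - <<'E'
from h import *
w=save('wrist','w5.png')
cv2.imwrite('pics/w5c.png',cv2.resize(w[0:320,140:500],(675,600),interpolation=cv2.INTER_CUBIC)[:,:,::-1])
E
```

```text
(no output)
```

View pics/w5c.png

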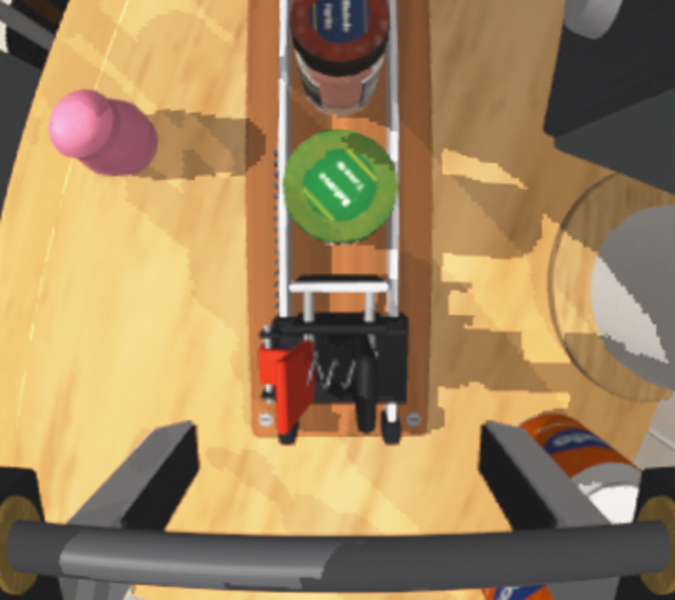

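The green jar stands upright in the row, with its cap at (340,185), and the keeper sits behind it with its lever free. Go down, squeeze, and push forward.

carry_out(
  deltas=[
    {"dx":0.12,"dy":0.05,"dz":0.5,"wx":0,"wy":0,"wz":0,"gripper":0},
    {"dx":0,"dy":0,"dz":0.9,"wx":0,"wy":0,"wz":0,"gripper":60},
    {"dx":0,"dy":0,"dz":0.9,"wx":0,"wy":0,"wz":0,"gripper":60},
    {"dx":0,"dy":0,"dz":0.9,"wx":0,"wy":0,"wz":0,"gripper":60},
    {"dx":0,"dy":0,"dz":0.6,"wx":0,"wy":0,"wz":0,"gripper":60},
    {"dx":0,"dy":0,"dz":0.23,"wx":0,"wy":0,"wz":0,"gripper":60},
    {"dx":0,"dy":0,"dz":0,"wx":0,"wy":0,"wz":0,"gripper":60},
  ],
)

```text
time: 15.7
tool_pos: [0.4883, -0.1571, 0.1724]
ee_rot: [-3.139, -0.002, 1.628]
wrist_force: [0.7, -1.6, -0.1]
width: 0.0718
finger_force: 0.0
```

carry_out(
  deltas=[
    {"dx":0,"dy":0,"dz":0,"wx":0,"wy":0,"wz":0,"gripper":200},
    {"dx":0,"dy":0,"dz":0,"wx":0,"wy":0,"wz":0,"gripper":200},
    {"dx":0,"dy":0,"dz":0,"wx":0,"wy":0,"wz":0,"gripper":200},
    {"dx":0,"dy":0,"dz":0,"wx":0,"wy":0,"wz":0,"gripper":200},
    {"dx":0,"dy":0,"dz":0,"wx":0,"wy":0,"wz":0,"gripper":200},
    {"dx":0,"dy":0,"dz":0,"wx":0,"wy":0,"wz":0,"gripper":200},
    {"dx":0,"dy":0,"dz":0,"wx":0,"wy":0,"wz":0,"gripper":200},
    {"dx":0,"dy":0,"dz":0,"wx":0,"wy":0,"wz":0,"gripper":200},
    {"dx":0,"dy":0,"dz":0,"wx":0,"wy":0,"wz":0,"gripper":200},
  ],
)

```text
time: 16.45
tool_pos: [0.4885, -0.1581, 0.1733]
ee_rot: [-3.14, -0.001, 1.626]
wrist_force: [-0.8, 0.4, -4.4]
width: 0.0294
finger_force: 30.0
```

carry_out(
  deltas=[
    {"dx":0.12,"dy":0,"dz":0,"wx":0,"wy":0,"wz":0,"gripper":200},
    {"dx":0.12,"dy":0,"dz":0,"wx":0,"wy":0,"wz":0,"gripper":200},
    {"dx":0.12,"dy":0,"dz":0,"wx":0,"wy":0,"wz":0,"gripper":200},
    {"dx":0.12,"dy":0,"dz":0,"wx":0,"wy":0,"wz":0,"gripper":200},
    {"dx":0.12,"dy":0,"dz":0,"wx":0,"wy":0,"wz":0,"gripper":200},
    {"dx":0.12,"dy":0,"dz":0,"wx":0,"wy":0,"wz":0,"gripper":200},
    {"dx":0.12,"dy":0,"dz":0,"wx":0,"wy":0,"wz":0,"gripper":200},
    {"dx":0.12,"dy":0,"dz":0,"wx":0,"wy":0,"wz":0,"gripper":200},
    {"dx":0.12,"dy":0,"dz":0,"wx":0,"wy":0,"wz":0,"gripper":200},
    {"dx":0.12,"dy":0,"dz":0,"wx":0,"wy":0,"wz":0,"gripper":200},
    {"dx":0.12,"dy":0,"dz":0,"wx":0,"wy":0,"wz":0,"gripper":200},
    {"dx":0.12,"dy":0,"dz":0,"wx":0,"wy":0,"wz":0,"gripper":200},
    {"dx":0.12,"dy":0,"dz":0,"wx":0,"wy":0,"wz":0,"gripper":200},
    {"dx":0.12,"dy":0,"dz":0,"wx":0,"wy":0,"wz":0,"gripper":200},
    {"dx":0.12,"dy":0,"dz":0,"wx":0,"wy":0,"wz":0,"gripper":200},
    {"dx":0.12,"dy":0,"dz":0,"wx":0,"wy":0,"wz":0,"gripper":200},
    {"dx":0.12,"dy":0,"dz":0,"wx":0,"wy":0,"wz":0,"gripper":200},
    {"dx":0.12,"dy":0,"dz":0,"wx":0,"wy":0,"wz":0,"gripper":200},
    {"dx":0.12,"dy":0,"dz":0,"wx":0,"wy":0,"wz":0,"gripper":200},
    {"dx":0,"dy":0,"dz":0,"wx":0,"wy":0,"wz":0,"gripper":200},
  ],
)

```text
time: 18.12
tool_pos: [0.486, -0.1118, 0.1734]
ee_rot: [-3.14, -0.002, 1.627]
wrist_force: [-1.1, -1.2, -17.7]
width: 0.0293
finger_force: 30.0
```

carry_out(
  deltas=[
    {"dx":0.08,"dy":0,"dz":0,"wx":0,"wy":0,"wz":0,"gripper":200},
    {"dx":0.08,"dy":0,"dz":0,"wx":0,"wy":0,"wz":0,"gripper":200},
    {"dx":0.08,"dy":0,"dz":0,"wx":0,"wy":0,"wz":0,"gripper":200},
    {"dx":0.08,"dy":0,"dz":0,"wx":0,"wy":0,"wz":0,"gripper":200},
    {"dx":0.08,"dy":0,"dz":0,"wx":0,"wy":0,"wz":0,"gripper":200},
    {"dx":0,"dy":0,"dz":0,"wx":0,"wy":0,"wz":0,"gripper":200},
  ],
)

```text
time: 18.62
tool_pos: [0.4855, -0.1041, 0.1734]
ee_rot: [-3.14, -0.001, 1.627]
wrist_force: [-2.5, -1.5, -21.9]
width: 0.0294
finger_force: 30.0
```

carry_out(
  deltas=[
    {"dx":0.05,"dy":0,"dz":0.05,"wx":0,"wy":0,"wz":0,"gripper":200},
    {"dx":0.08,"dy":0,"dz":0,"wx":0,"wy":0,"wz":0,"gripper":200},
    {"dx":0.08,"dy":0,"dz":0,"wx":0,"wy":0,"wz":0,"gripper":200},
    {"dx":0,"dy":0,"dz":0,"wx":0,"wy":0,"wz":0,"gripper":200},
    {"dx":0,"dy":0,"dz":0,"wx":0,"wy":0,"wz":0,"gripper":200},
  ],
)

```text
time: 19.03
tool_pos: [0.4853, -0.1003, 0.1733]
ee_rot: [-3.141, -0.0, 1.627]
wrist_force: [-4.9, -1.4, -16.2]
width: 0.0295
finger_force: 30.0
```

carry_out(
  deltas=[
    {"dx":0.08,"dy":-0.03,"dz":0.05,"wx":0,"wy":0,"wz":0,"gripper":200},
    {"dx":0.08,"dy":-0.02,"dz":0.03,"wx":0,"wy":0,"wz":0,"gripper":200},
    {"dx":0.08,"dy":0,"dz":0,"wx":0,"wy":0,"wz":0,"gripper":200},
    {"dx":0,"dy":0,"dz":0,"wx":0,"wy":0,"wz":0,"gripper":200},
    {"dx":0,"dy":0,"dz":0,"wx":0,"wy":0,"wz":0,"gripper":200},
  ],
)

```text
time: 19.45
tool_pos: [0.4849, -0.096, 0.1733]
ee_rot: [3.14, 0.001, 1.627]
wrist_force: [-4.3, -1.2, -10.3]
width: 0.029
finger_force: 30.0
```

carry_out(
  deltas=[
    {"dx":0.08,"dy":0,"dz":0,"wx":0,"wy":0,"wz":0,"gripper":200},
    {"dx":0.08,"dy":0,"dz":0,"wx":0,"wy":0,"wz":0,"gripper":200},
    {"dx":0,"dy":0,"dz":0,"wx":0,"wy":0,"wz":0,"gripper":200},
    {"dx":0,"dy":0,"dz":0,"wx":0,"wy":0,"wz":0,"gripper":200},
  ],
)

```text
time: 19.78
tool_pos: [0.4847, -0.0928, 0.1733]
ee_rot: [3.14, 0.001, 1.627]
wrist_force: [-5.0, -2.4, -10.3]
width: 0.0291
finger_force: 30.0
```

carry_out(
  deltas=[
    {"dx":0.08,"dy":0,"dz":0,"wx":0,"wy":0,"wz":0,"gripper":200},
    {"dx":0.08,"dy":0,"dz":0,"wx":0,"wy":0,"wz":0,"gripper":200},
    {"dx":0,"dy":0,"dz":0,"wx":0,"wy":0,"wz":0,"gripper":200},
    {"dx":0,"dy":0,"dz":0,"wx":0,"wy":0,"wz":0,"gripper":200},
  ],
)

```text
time: 20.12
tool_pos: [0.4845, -0.0896, 0.1733]
ee_rot: [3.14, 0.001, 1.626]
wrist_force: [-4.8, -2.5, -10.2]
width: 0.0297
finger_force: 30.0
```

```bash
python3 - <<'E'
from h import *
for i in range(6):
    eyes.snapshot('top'); o=robot.get_obs(); print(o['tool_pos'].round(4),o['wrist_force'].round(2),o['width'])
E
```

```text
[ 0.4845 -0.0896  0.1733] [ -4.74  -2.32 -11.09] 0.028968918465449762
[ 0.4845 -0.0896  0.1733] [ -5.1   -2.43 -10.2 ] 0.029311081802827973
[ 0.4845 -0.0896  0.1733] [ -4.31  -2.03 -10.66] 0.02963190396871195
[ 0.4845 -0.0896  0.1733] [-5.1  -2.06 -9.98] 0.029426306771702552
[ 0.4845 -0.0896  0.1733] [ -5.28  -2.31 -10.75] 0.029054121890749105
[ 0.4845 -0.0896  0.1733] [ -4.77  -2.43 -10.7 ] 0.02908447506588244
```

carry_out(
  deltas=[
    {"dx":0.08,"dy":0,"dz":0,"wx":0,"wy":0,"wz":0,"gripper":200},
    {"dx":0.08,"dy":0,"dz":0,"wx":0,"wy":0,"wz":0,"gripper":200},
    {"dx":0,"dy":0,"dz":0,"wx":0,"wy":0,"wz":0,"gripper":200},
    {"dx":0,"dy":0,"dz":0,"wx":0,"wy":0,"wz":0,"gripper":200},
  ],
)

```text
time: 20.75
tool_pos: [0.4843, -0.0864, 0.1733]
ee_rot: [3.14, 0.001, 1.627]
wrist_force: [-4.7, -2.2, -9.9]
width: 0.0292
finger_force: 30.0
```

carry_out(
  deltas=[
    {"dx":0.08,"dy":0,"dz":0,"wx":0,"wy":0,"wz":0,"gripper":200},
    {"dx":0.08,"dy":0,"dz":0,"wx":0,"wy":0,"wz":0,"gripper":200},
    {"dx":0,"dy":0,"dz":0,"wx":0,"wy":0,"wz":0,"gripper":200},
    {"dx":0,"dy":0,"dz":0,"wx":0,"wy":0,"wz":0,"gripper":200},
  ],
)

```text
time: 21.08
tool_pos: [0.4841, -0.0832, 0.1733]
ee_rot: [3.14, 0.001, 1.627]
wrist_force: [-4.9, -2.8, -10.6]
width: 0.0295
finger_force: 30.0
```

carry_out(
  deltas=[
    {"dx":0.08,"dy":0,"dz":0,"wx":0,"wy":0,"wz":0,"gripper":200},
    {"dx":0.08,"dy":0,"dz":0,"wx":0,"wy":0,"wz":0,"gripper":200},
    {"dx":0,"dy":0,"dz":0,"wx":0,"wy":0,"wz":0,"gripper":200},
    {"dx":0,"dy":0,"dz":0,"wx":0,"wy":0,"wz":0,"gripper":200},
  ],
)

```text
time: 21.42
tool_pos: [0.484, -0.08, 0.1733]
ee_rot: [3.14, 0.001, 1.627]
wrist_force: [-5.8, -1.7, -10.6]
width: 0.0294
finger_force: 30.0
```

carry_out(
  deltas=[
    {"dx":0.08,"dy":0,"dz":0,"wx":0,"wy":0,"wz":0,"gripper":200},
    {"dx":0.04,"dy":0,"dz":0,"wx":0,"wy":0,"wz":0,"gripper":200},
    {"dx":0,"dy":0,"dz":0,"wx":0,"wy":0,"wz":0,"gripper":200},
    {"dx":0,"dy":0,"dz":0,"wx":0,"wy":0,"wz":0,"gripper":200},
  ],
)

```text
time: 21.75
tool_pos: [0.4838, -0.0778, 0.1733]
ee_rot: [3.14, 0.001, 1.626]
wrist_force: [-4.7, -3.3, -10.1]
width: 0.0295
finger_force: 30.0
```

```bash
python3 - <<'E'
from h import *
cc=cal('top');cw=cal('wrist');ey=np.array([-.056,.998]);o=np.array([.4784,-.0257])
for n,c in(('top',cc),('wrist',cw)):
    b=save(n,'x_%s.png'%n);hsv=cv2.cvtColor(b,cv2.COLOR_RGB2HSV)
    k,l,s,ce=cv2.connectedComponentsWithStats(cv2.inRange(hsv,(45,90,40),(80,255,255)))
    for i in range(1,k):
        if s[i,4]>60: 
            x,y,w,h=s[i,:4]; X=onz(n,x+w/2,y+h/2,.114,c);print(n,s[i],X.round(4),((X[:2]-o)@ey).round(4))
    k,l,s,ce=cv2.connectedComponentsWithStats(cv2.inRange(hsv,(0,90,30),(8,220,130)))
    for i in range(1,k):
        if s[i,4]>80: 
            x,y,w,h=s[i,:4]; X=onz(n,x+w/2,y+h/2,.113,c);print('br',n,s[i],X.round(4),((X[:2]-o)@ey).round(4))
b=cv2.cvtColor(cv2.imread('pics/t0.png'),cv2.COLOR_BGR2HSV)
k,l,s,ce=cv2.connectedComponentsWithStats(cv2.inRange(b,(45,90,40),(80,255,255)))
for i in range(1,k):
    if s[i,4]>60: x,y,w,h=s[i,:4]; X=onz('top',x+w/2,y+h/2,.114,cc);print('t0',s[i],X.round(4),((X[:2]-o)@ey).round(4))
print(robot.get_obs()['wrist_force'])
E
```

```text
top [264 204  15  14 130] [ 0.4812 -0.0171  0.114 ] 0.0084
top [200 208  20  19 140] [0.4682 0.1087 0.114 ] 0.1347
br top [247 205  13  18  83] [0.4753 0.0199 0.113 ] 0.0457
wrist [319  87  19   7  73] [0.482  0.0059 0.114 ] 0.0314
wrist [356  98  10  13  63] [0.4972 0.0005 0.114 ] 0.0251
wrist [ 297  104   66   63 2263] [ 0.4839 -0.0147  0.114 ] 0.0107
wrist [345 109  17  26 119] [ 0.4942 -0.0078  0.114 ] 0.017
wrist [299 136  17  27 111] [ 0.474  -0.0217  0.114 ] 0.0042
wrist [351 160  17  16  89] [ 0.4985 -0.0288  0.114 ] -0.0043
br wrist [ 282    7   83   79 3145] [0.4786 0.027  0.113 ] 0.0526
br wrist [291 208  15  74 439] [ 0.4717 -0.0688  0.113 ] -0.0426
t0 [425 197  12  13  92] [ 0.4953 -0.3454  0.114 ] -0.32
t0 [210 206  22  22 252] [0.4692 0.0862 0.114 ] 0.1122
[-5.56075071 -2.33434857 -9.92820155]
```

carry_out(
  deltas=[
    {"dx":0.08,"dy":0,"dz":0,"wx":0,"wy":0,"wz":0,"gripper":200},
    {"dx":0.04,"dy":0,"dz":0,"wx":0,"wy":0,"wz":0,"gripper":200},
    {"dx":0,"dy":0,"dz":0,"wx":0,"wy":0,"wz":0,"gripper":200},
    {"dx":0,"dy":0,"dz":0,"wx":0,"wy":0,"wz":0,"gripper":200},
  ],
)

```text
time: 22.18
tool_pos: [0.4837, -0.0757, 0.1733]
ee_rot: [3.14, 0.002, 1.626]
wrist_force: [-4.6, -4.4, -10.6]
width: 0.029
finger_force: 30.0
```

```bash
cat > f.py <<'E'
from h import *
F=[]
for i in range(4):
    eyes.snapshot('top'); o=robot.get_obs(); F.append(o['wrist_force'])
p=o['tool_pos']; ey=np.array([-.057,.998,0]); r=np.array([.4885,-.1581,.17])
print('q',(.108-(p-r)@ey).round(4),'F along',(np.mean(F,0)@ey).round(2),np.mean(F,0).round(2),o['time'])
E
python3 f.py
```

```text
q 0.0255 F along -3.93 [ -4.93  -4.22 -10.55] 22.3833
```

carry_out(
  deltas=[
    {"dx":0.08,"dy":0,"dz":0,"wx":0,"wy":0,"wz":0,"gripper":200},
    {"dx":0.06,"dy":0,"dz":0,"wx":0,"wy":0,"wz":0,"gripper":200},
    {"dx":0,"dy":0,"dz":0,"wx":0,"wy":0,"wz":0,"gripper":200},
    {"dx":0,"dy":0,"dz":0,"wx":0,"wy":0,"wz":0,"gripper":200},
  ],
)

```text
time: 22.72
tool_pos: [0.4836, -0.0733, 0.1733]
ee_rot: [3.14, 0.003, 1.626]
wrist_force: [-4.9, -5.1, -10.8]
width: 0.0295
finger_force: 30.0
```

```bash
python3 f.py
```

```text
q 0.0231 F along -4.92 [ -5.36  -5.24 -10.59] 22.9167
```

carry_out(
  deltas=[
    {"dx":0.08,"dy":0,"dz":0,"wx":0,"wy":0,"wz":0,"gripper":200},
    {"dx":0.06,"dy":0,"dz":0,"wx":0,"wy":0,"wz":0,"gripper":200},
    {"dx":0,"dy":0,"dz":0,"wx":0,"wy":0,"wz":0,"gripper":200},
    {"dx":0,"dy":0,"dz":0,"wx":0,"wy":0,"wz":0,"gripper":200},
  ],
)

```text
time: 23.25
tool_pos: [0.4834, -0.071, 0.1733]
ee_rot: [3.14, 0.004, 1.626]
wrist_force: [-4.0, -6.7, -11.1]
width: 0.0297
finger_force: 30.0
```

```bash
python3 f.py
```

```text
q 0.0208 F along -6.63 [ -4.27  -6.89 -11.24] 23.45
```

carry_out(
  deltas=[
    {"dx":0.08,"dy":0,"dz":0,"wx":0,"wy":0,"wz":0,"gripper":200},
    {"dx":0.08,"dy":0,"dz":0,"wx":0,"wy":0,"wz":0,"gripper":200},
    {"dx":0.05,"dy":0,"dz":0,"wx":0,"wy":0,"wz":0,"gripper":200},
    {"dx":0,"dy":0,"dz":0,"wx":0,"wy":0,"wz":0,"gripper":200},
    {"dx":0,"dy":0,"dz":0,"wx":0,"wy":0,"wz":0,"gripper":200},
  ],
)

```text
time: 23.87
tool_pos: [0.4832, -0.0674, 0.1733]
ee_rot: [3.14, 0.006, 1.626]
wrist_force: [-4.6, -8.4, -11.1]
width: 0.0295
finger_force: 30.0
```

```bash
python3 f.py
```

```text
q 0.0172 F along -7.99 [ -4.34  -8.25 -11.55] 24.0667
```

carry_out(
  deltas=[
    {"dx":0.06,"dy":0,"dz":0,"wx":0,"wy":0,"wz":0,"gripper":200},
    {"dx":0,"dy":0,"dz":0,"wx":0,"wy":0,"wz":0,"gripper":200},
    {"dx":0,"dy":0,"dz":0,"wx":0,"wy":0,"wz":0,"gripper":200},
  ],
)

```text
time: 24.32
tool_pos: [0.4832, -0.0664, 0.1733]
ee_rot: [3.14, 0.006, 1.626]
wrist_force: [-3.9, -9.2, -12.4]
width: 0.0293
finger_force: 30.0
```

```bash
python3 f.py; python3 - <<'E'
from h import *
save('wrist','y0.png'); print(robot.get_obs()['tool_pos'],robot.get_obs()['ee_rot'])
E
```

```text
q 0.0162 F along -8.39 [ -4.62  -8.67 -11.55] 24.5167
[ 0.48318312 -0.06643244  0.17330647] [3.13992872 0.00625887 1.6257196 ]
```

carry_out(
  deltas=[
    {"dx":0,"dy":0,"dz":0,"wx":0,"wy":0,"wz":0,"gripper":120},
    {"dx":0,"dy":0,"dz":0,"wx":0,"wy":0,"wz":0,"gripper":80},
    {"dx":0,"dy":0,"dz":0,"wx":0,"wy":0,"wz":0,"gripper":80},
    {"dx":0,"dy":0,"dz":0,"wx":0,"wy":0,"wz":0,"gripper":80},
    {"dx":0,"dy":0,"dz":0,"wx":0,"wy":0,"wz":0,"gripper":80},
  ],
)

```text
time: 24.98
tool_pos: [0.4852, -0.0639, 0.1751]
ee_rot: [3.133, 0.001, 1.627]
wrist_force: [-0.9, 0.7, 1.3]
width: 0.059
finger_force: 0.0
```

```bash
python3 - <<'E'
from h import *
o=robot.get_obs();print(o['tool_pos'],o['ee_rot'],o['width'],o['wrist_force'].round(1))
w=save('wrist','y1.png');a=cv2.imread('pics/y0.png')
cc=cal('wrist')
g0=cv2.cvtColor(a,cv2.COLOR_BGR2GRAY).astype(np.float32);g1=cv2.cvtColor(w,cv2.COLOR_RGB2GRAY).astype(np.float32)
print('proj grip top',proj('wrist',[.4826,-.0668,.112],cc),'plate top',proj('wrist',[.481,-.025,.064],cc))
# shift of fixed grip/keeper patch, rails patch, jar-cap patch
u,v=proj('wrist',[.4826+.014,-.0668,.11],cc).astype(int)
for nm,p in [('grip bar',(u,v)),('cap',(330,135))]:
    x,y=p;t=g0[y-14:y+14,x-14:x+14];s=g1[y-24:y+24,x-24:x+24]
    r=cv2.matchTemplate(s,t,cv2.TM_CCOEFF_NORMED);_,m,_,l=cv2.minMaxLoc(r);print(nm,p,'shift',l[0]-10,l[1]-10,round(m,3))
def red(b):
    h=cv2.cvtColor(b,cv2.COLOR_BGR2HSV);m=cv2.inRange(h,(0,200,90),(5,255,255))|cv2.inRange(h,(176,200,90),(180,255,255));k,l,s,c=cv2.connectedComponentsWithStats(m);return [(s[i].tolist(),c[i].round(1)) for i in range(1,k) if s[i,4]>60]
print(red(a));print(red(w[:,:,::-1].copy()))
E
```

```text
[ 0.48518857 -0.06388204  0.17505491] [3.13256273e+00 9.34428527e-04 1.62684564e+00] 0.05896020338169173 [-0.9  0.7  1.3]
proj grip top [316.48107235 266.28122381] plate top [317.81747547 172.04739048]
grip bar (np.int64(343), np.int64(265)) shift -10 10 0.44
cap (330, 135) shift -6 6 0.987
[([262, 208, 42, 77, 1056], array([287.8, 239.8]))]
[([266, 229, 31, 55, 1204], array([280.8, 258.7]))]
```

carry_out(
  deltas=[
    {"dx":0,"dy":0,"dz":0,"wx":0,"wy":0,"wz":0,"gripper":0},
    {"dx":0,"dy":0,"dz":-0.5,"wx":0,"wy":0,"wz":0,"gripper":0},
    {"dx":0,"dy":0,"dz":-1,"wx":0,"wy":0,"wz":0,"gripper":0},
    {"dx":0,"dy":0,"dz":-1,"wx":0,"wy":0,"wz":0,"gripper":0},
    {"dx":0,"dy":0,"dz":-1,"wx":0,"wy":0,"wz":0,"gripper":0},
    {"dx":-0.46,"dy":-0.13,"dz":-0.5,"wx":0,"wy":0,"wz":0,"gripper":0},
    {"dx":0,"dy":0,"dz":0,"wx":0,"wy":0,"wz":0,"gripper":0},
    {"dx":0,"dy":0,"dz":0,"wx":0,"wy":0,"wz":0,"gripper":0},
  ],
)

```text
time: 25.7
tool_pos: [0.4808, -0.0738, 0.2519]
ee_rot: [3.14, 0.0, 1.626]
wrist_force: [-0.3, -0.0, -0.7]
width: 0.094
finger_force: 0.0
```

```bash
python3 - <<'E'
from h import *
o=robot.get_obs();print(o['tool_pos'].round(4),o['ee_rot'].round(4))
w=save('wrist','y2.png');a=cv2.imread('pics/w5.png');b=w[:,:,::-1].copy()
def red(b):
    h=cv2.cvtColor(b,cv2.COLOR_BGR2HSV);m=cv2.inRange(h,(0,200,90),(5,255,255))|cv2.inRange(h,(176,200,90),(180,255,255));k,l,s,c=cv2.connectedComponentsWithStats(m);return [(s[i].tolist(),c[i].round(1)) for i in range(1,k) if s[i,4]>60]
print(red(a));print(red(b))
# keeper patch in w5: crop px (270..405,315..430)/1.875 + (140,0)
g0=cv2.cvtColor(a,cv2.COLOR_BGR2GRAY);g1=cv2.cvtColor(b,cv2.COLOR_BGR2GRAY)
for nm,(x0,y0,x1,y1) in [('keeper',(285,168,358,228)),('bar',(328,172,358,230)),('plate',(293,146,350,160))]:
    s=g1[y0-25:y1+25,x0-20:x1+20];r=cv2.matchTemplate(s,g0[y0:y1,x0:x1],cv2.TM_CCOEFF_NORMED);_,m,_,l=cv2.minMaxLoc(r);print(nm,l[0]-20,l[1]-25,round(m,3))
cc=cal('wrist')
# blue/green caps
h=cv2.cvtColor(b,cv2.COLOR_BGR2HSV);k,l,s,c=cv2.connectedComponentsWithStats(cv2.inRange(h,(45,90,40),(80,255,255)))
for i in range(1,k):
    if s[i,4]>300: x,y,ww,hh=s[i,:4];print(s[i],onz('wrist',x+ww/2,y+hh/2,.114,cc).round(4))
# pixel per mm along rails at z=.112
p=proj('wrist',[.483,-.0663,.112],cc);q=proj('wrist',[.4827,-.0603,.112],cc);print('6mm =',(q-p).round(1))
t=save('top','y2t.png')
E
```

```text
[ 0.4808 -0.0738  0.2519] [3.1402e+00 4.0000e-04 1.6257e+00]
[([278, 183, 29, 48, 804], array([292.7, 203.7]))]
[([280, 192, 29, 48, 815], array([295. , 211.8]))]
keeper 2 8 0.908
bar 2 8 0.805
plate 2 12 0.479
[303   0  46  11 342] [0.4746 0.085  0.114 ]
[309 119  43  41 940] [ 0.4832 -0.0146  0.114 ]
6mm = [ 0.1 -7.9]
```

```bash
python3 -c "
from bench import robot
print(robot.close_job())"
```

```text
the job is handed in; nothing more can be done
None
```

I handed the job in at about 26 s: the jar stands upright in the row and the plate was pushed in about 11 of its 14 mm (by force reading), but on letting go the keeper sprang back about 6 mm past the notch I aimed for, and it appears locked one notch further back with the plate still pressed in about 4 mm (estimated from the images and force readings).

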